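# Put three planters back on their own saucers

### The job

After washing, the three empty planters were put back on the wrong saucers. Move them about, parking one on a free spot of the steel shelf meanwhile, until each planter stands upright in the saucer of its own ware (clay in clay, blue in blue, grey in grey). Set them down gently without dropping them, leave the saucers where they are, and do not shift the jar, the spoon rest or the crate.

Things in the scene. Friction and masses are not known exactly. Their poses are not given: they have to be found in the camera images.
- clay_pot: Orange-brown unglazed clay planter, round, 68 mm high, with a straight-sided collar 64 mm in diameter from 46 mm up to the rim. Empty, open at the top, walls 4 mm, 90 to 240 g; foot 48 mm across. Origin: centre of its underside; z up along its axis. At the start it stands on a saucer of another ware. It is taken from outside, across the top part.
- blue_pot: Blue glazed planter, round, 66 mm high, almost straight-sided: 60 mm in diameter 12 mm up, 62 mm at the rim. Empty, open at the top, walls 4 mm, 90 to 240 g; foot 48 mm across. Origin: centre of its underside; z up along its axis. At the start it stands on a saucer of another ware. It is taken from outside, across the top part.
- grey_pot: Dark grey glazed planter, round, 64 mm high, tapering out to 63 mm in diameter 34 mm up and 64 mm at the rim. Empty, open at the top, walls 4 mm, 90 to 240 g; foot 48 mm across. Origin: centre of its underside; z up along its axis. At the start it stands on a saucer of another ware. It is taken from outside, across the top part.
- clay_saucer: Orange-brown unglazed clay planter saucer: round shallow dish, 80 mm across the foot, 94 mm across the rim, 16 mm high, walls 4 mm thick; its flat inner floor is about 75 mm across and lies 5 mm above its underside. About 160 g, loose on the steel deck. Origin: centre of its underside; z up.
- blue_saucer: Blue glazed planter saucer: round shallow dish, 80 mm across the foot, 94 mm across the rim, 16 mm high, walls 4 mm thick; its flat inner floor is about 75 mm across and lies 5 mm above its underside. About 160 g, loose on the steel deck. Origin: centre of its underside; z up.
- grey_saucer: Dark grey glazed planter saucer: round shallow dish, 80 mm across the foot, 94 mm across the rim, 16 mm high, walls 4 mm thick; its flat inner floor is about 75 mm across and lies 5 mm above its underside. About 160 g, loose on the steel deck. Origin: centre of its underside; z up.
- jar: Bystander: clear glass jar with a red twist cap, 74 mm in diameter, 118 mm high, loose. Origin: centre of its underside.
- spoon_rest: Bystander: wooden spoon rest, a shallow oblong tray 175 mm (its x) by 80 mm (its y), 17 mm high, loose. Origin: centre of its underside.
- crate: Bystander: yellow slatted plastic crate, open, 260 mm (its x) by 180 mm (its y), 110 mm high, loose. Origin: centre of its underside.
- tilt_bin: Bystander: black plastic tilt-out bin, fixed: housing 160 mm (its x) by 220 mm (its y), 200 mm high, its tub tipping out by up to 60 mm on its own -x side, which faces away from the robot. Origin: centre of its underside. The galvanised steel deck that everything stands on is flat at z = 0; it is bare between these things, above all in the middle near the robot.

How it is judged:
By the outcome, as a careful person would: the job done as asked, in the order asked, and still so for the second after the job is handed in, with the robot touching nothing.
It also fails if it takes over 99 s, if anything falls off the work surface, if the arm or the gripper's body presses on something with over 40 N, if the wrist force passes 120 N, or if a joint passes its speed limit or range.

### The arm

A 7-joint arm with a two-finger parallel gripper is mounted at the origin on the work surface. World frame = base frame: x ahead of the robot, y to its left, z up, the work surface at z = 0. Lengths are in m, angles in rad, forces in N, time in s.
With the tool pointing down it reaches from about 0.4 to 0.875 m from the base axis. Payload 6.5 kg.
Tool frame: the origin (TCP) lies midway between the tips of the shut fingers; the grasp point (between the pads) lies 19 mm behind it (hold_point_z is the distance from the TCP to the grasp point, in m); z points along the fingers, y is the line along which they close (so a half turn about z gives the same grasp; the last joint's range is limited). The gripper opens to 85 mm and grips with 20 to 120 N. Pads are 22 mm wide; open, the fingers measure 114 mm over their backs; the gripper's body (76 mm by 85 mm) begins 54 mm behind the grasp point. The pads swing forward as they close: fully open they stand 13 mm farther back than shut.
Start: joints at [-1.271, 0.536, -0.004, 1.538, 0.003, 1.067, -0.071], TCP at [0.232, 0.607, 0.231] pointing down, gripper open.
Joint ranges: [-2.7, 2.7], [-0.37, 2.16], [-1.27, 1.26], [0.24, 2.4], [-1.31, 4.45], [0.19, 1.91], [-2.76, 2.76]. Speed limits (rad/s): [2.39, 2.39, 3.14, 3.14, 3.14, 3.14, 3.14].

### API

Orientations are given as [roll, pitch, yaw] about the fixed x, y, z axes, in that order (R = Rz(yaw) Ry(pitch) Rx(roll)).
In Python, from plant import get_state, snapshot, finish_job, hold_point_z gives the robot as it stands.
- The arm moves only by the tool jog_arm, never from a script. Its argument "increments" is a list that holds one entry, the list of rows, each a list of 7 numbers: the turn, a rotation vector about the world's x, y, z in degrees, then the shift along the world's x, y, z in cm, then the finger opening in cm, from 0 to 8.54. In form: [[[wx, wy, wz, x, y, z, claw], ...]]. A call has 1 to 12 rows; each row is the pose to reach, as a shift and turn from the pose commanded when the call began; what a row does not reach only later rows make up. A row lasts 1/8 s, in which the tool goes at most 62.5 mm and 10.7 degrees, less where a joint would pass 70% of its speed; a pose out of reach is approached as far as the arm can. A call with a gripper value outside its range is refused whole. The fingers move at their own pace and stop on an object; "squeeze" is the grip in N (left out, the last holds). Time passes only in rows, so rows that repeat a pose let the fingers close. It gives the time, the measured TCP pose, the force, the opening and the grip force at its end, in the units of the state.
- get_state(): the state, without advancing time (a new reading comes with each control period).
- snapshot(name): name is "side" or "top"; returns a dict with "color" (384x512x3 uint8, blue, green, red), "z_map" (384x512 float32, m along the optical axis (not along the pixel's ray), 0 where there is no reading), "fx", "fy", "cx", "cy" (pixels), "k1" (the pictures are not rectified: a ray, as slopes to the right and down, at radius r is drawn at 1 + k1 r^2 times it, then the intrinsics apply), "pose" (4x4, takes a point from camera to world coordinates). Camera axes: x right, y down, z forward; pixel columns grow to the right and rows downward; lengths in m; the calibration is good to about 2 mm. A picture is of the moment at which its call begins.
- finish_job(): hands the job in; it is judged then, once.
The state is a dict: "clock": time; "qpos": joint angles; "dq": joint speeds; "tau": joint torques, N m; "tool_pos": TCP position; "tcp_rot": TCP orientation; "contact_force": force on the tool from outside, world axes, zero at the start; "torque": the same for the moment, N m; "grip_width": finger opening in m; "finger_force": force on a finger pad.
Only numpy, scipy, OpenCV 4.12 (cv2) and the standard library are available. Lean on these libraries where they do the work, as an engineer would, in place of code of your own. Each camera call takes 0.05 s, during which the arm holds its last target. There are 200 camera calls.

## Working session

There is one attempt and no reset: what is moved stays moved. The work goes in short steps, Python scripts to look and compute and a tool call to move; the robot and the scene stay as the last step left them, time stands still between calls to the robot, and variables do not carry over. Pictures are saved under pics/ and viewed, at most 14 in all, crops included, and the job is handed in when it is done.

Besides the shell and the picture viewer there is one more tool, called after "Call:" in YAML: its name, and indented under it one key for each argument. jog_arm: Moves the arm, as the interface text tells. Its arguments: {"type":"object","properties":{"increments":{"type":"array","items":{"type":"array","items":{"type":"array","items":{"type":"number"}}}},"squeeze":{"type":"number"}},"required":["increments"]}

```bash
mkdir -p pics; ls; python3 - <<'E'
from plant import *
import cv2,numpy as np
s=get_state();print({k:np.round(v,3) for k,v in s.items()},hold_point_z)
for n in("top","side"):
    d=snapshot(n);cv2.imwrite(f"pics/{n}0.png",d["color"]);np.savez(f"{n}0.npz",**d)
    print(n,d["fx"],d["fy"],d["cx"],d["cy"],d["k1"],d["pose"].round(3).tolist())
E
```

```text
pics
{'clock': np.float64(0.0), 'qpos': array([-1.271,  0.537, -0.004,  1.539,  0.003,  1.067, -0.071]), 'dq': array([-0.   ,  0.002, -0.001,  0.002, -0.001,  0.   ,  0.   ]), 'tau': array([-0.0000e+00, -5.8339e+01,  1.0480e+00, -2.5911e+01,  1.2000e-02,
        9.0000e-03,  0.0000e+00]), 'tool_pos': array([0.232, 0.606, 0.23 ]), 'tcp_rot': array([-3.14 ,  0.   ,  2.776]), 'contact_force': array([-0.887, -0.481,  0.78 ]), 'torque': array([-0.046, -0.   ,  0.038]), 'finger_force': np.float64(0.0), 'grip_width': np.float64(0.085)} 0.0187
top 496.28156597998003 496.28156597998003 255.72200450387413 193.2394036662607 0.011724539362858395 [[0.019, -0.995, 0.095, 0.446], [-1.0, -0.019, -0.002, 0.012], [0.003, -0.095, -0.995, 1.496], [0.0, 0.0, 0.0, 1.0]]
side 402.389933172672 402.389933172672 255.40450515686774 191.64108373723215 -0.11585705374445819 [[0.81, -0.412, 0.416, 0.048], [-0.586, -0.576, 0.57, -0.716], [0.005, -0.706, -0.708, 0.945], [0.0, 0.0, 0.0, 1.0]]
```

View pics/top0.png

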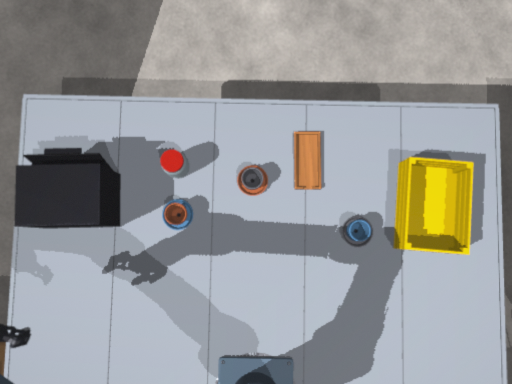

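View pics/side0.png

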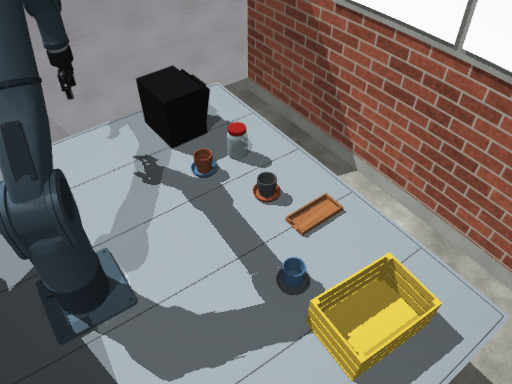

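The top view shows the clay pot in the blue saucer (178,214), the grey pot in the clay saucer (252,180) and the blue pot in the grey saucer (358,231). The jar is at (172,161), the spoon rest at (308,160) and the crate at (435,205). The side view agrees, and every pot stands upright.

```bash
cat > h.py <<'E'
import numpy as np,cv2
from scipy.optimize import least_squares
def cloud(d):
    K=np.array([[d["fx"],0,d["cx"]],[0,d["fy"],d["cy"]],[0,0,1]],float)
    v,u=np.mgrid[0:384,0:512]
    n=cv2.undistortPoints(np.stack([u.ravel(),v.ravel()],1).astype(float)[:,None],K,np.array([float(d["k1"]),0,0,0]))[:,0]
    z=d["z_map"].ravel().astype(float);P=np.c_[n*z[:,None],z]@d["pose"][:3,:3].T+d["pose"][:3,3]
    P[z==0]=np.nan
    return P.reshape(384,512,3)
def circ(p,r):
    f=lambda c:np.hypot(*(p-c).T)-r
    s=least_squares(f,p.mean(0),loss="soft_l1",f_scale=.002);return s.x,np.std(f(s.x))
def near(P,c,r,lo,hi):
    P=P.reshape(-1,3);return P[(np.hypot(*(P[:,:2]-c).T)<r)&(P[:,2]>lo)&(P[:,2]<hi)]
E
python3 - <<'E'
from h import *
for n in("top","side"):
    d=np.load(n+"0.npz");P=cloud(d);print(n,"deck",np.nanmedian(P[260:290,270:300,2] if n=="top" else P[300:320,210:240,2]))
    for nm,(u,v),D in(("clay/blueS",(178,214),.064),("grey/clayS",(252,180),.064),("blue/greyS",(358,231),.062)):
        if n=="top": c=P[v,u,:2]; C[nm]=c if 'C' in globals() else None
        ;
E
true; python3 - <<'E'
from h import *
C={}
for n in("top","side"):
    d=np.load(n+"0.npz");P=cloud(d);print(n,"deck",np.nanmedian(P[260:290,270:300,2] if n=="top" else P[300:320,210:240,2]))
    for nm,(u,v),D in(("clay/blueS",(178,214),.064),("grey/clayS",(252,180),.064),("blue/greyS",(358,231),.062)):
        if n=="top": C[nm]=P[v,u,:2]
        a=near(P,C[nm],.06,.058,.09);s=near(P,C[nm],.07,.009,.022)
        a2=cv2.minEnclosingCircle(a[:,:2].astype(np.float32))
        s=s[np.hypot(*(s[:,:2]-a2[0]).T)>.035] 
        print(nm,len(a),"zmax",np.percentile(a[:,2],[50,95]).round(4),"pot fit",circ(a[:,:2],D/2-.002),"encl",a2,"\n  saucer n",len(s),circ(s[:,:2],.045),cv2.minEnclosingCircle(s[:,:2].astype(np.float32)))
    for nm,lo,hi,c in(("jar",.09,.13,None),):
        q=P[150:170,163:182].reshape(-1,3) if n=="top" else P[122:136,228:246].reshape(-1,3)
        q=q[q[:,2]>.1];print("jar",cv2.minEnclosingCircle(q[:,:2].astype(np.float32)),q[:,2].max())
    if n=="top":
        for nm,q in(("spoon",P[125:195,288:328]),("crate",P[150:260,385:480]),("bin",P[140:235,10:125])):
            q=q.reshape(-1,3);q=q[q[:,2]>.01];print(nm,q.min(0).round(3),q.max(0).round(3))
E
```

```text
top deck 0.001026197927900263
clay/blueS 129 zmax [0.0725 0.0788] pot fit (array([0.51874396, 0.23917282]), np.float64(0.0013216846758527447)) encl ((0.5193635821342468, 0.23987933993339539), 0.032187994569540024) 
  saucer n 206 (array([0.51955785, 0.24240567]), np.float64(0.003914555465887389)) ((0.5362650156021118, 0.23506392538547516), 0.06409502029418945)
grey/clayS 107 zmax [0.0685 0.0746] pot fit (array([0.62602033, 0.0219513 ]), np.float64(0.001282826351623961)) encl ((0.6262385249137878, 0.02182815596461296), 0.031842056661844254) 
  saucer n 205 (array([0.62658653, 0.0218345 ]), np.float64(0.0025589304253493678)) ((0.6272997856140137, 0.022323401644825935), 0.0471033975481987)
blue/greyS 127 zmax [0.0701 0.0767] pot fit (array([ 0.48099916, -0.28802803]), np.float64(0.0014978823079808763)) encl ((0.48180094361305237, -0.2889042794704437), 0.031601373106241226) 
  saucer n 203 (array([ 0.47951495, -0.29267703]), np.float64(0.003632962508390119)) ((0.4736735224723816, -0.2914406657218933), 0.061741456389427185)
jar ((0.6669691801071167, 0.2467329055070877), 0.0335071794688701
[... 656 characters left out ...]
.629755973815918, 0.019951827824115753), 0.03440067917108536) 
  saucer n 79 (array([0.62953647, 0.0189558 ]), np.float64(0.001950255810625008)) ((0.6282942295074463, 0.018480991944670677), 0.04708922654390335)
blue/greyS 187 zmax [0.0663 0.0707] pot fit (array([ 0.4830311 , -0.29351858]), np.float64(0.0014646995603628391)) encl ((0.4840202033519745, -0.292218416929245), 0.03240661323070526) 
  saucer n 121 (array([ 0.48306195, -0.29475877]), np.float64(0.0020623930994215197)) ((0.48240819573402405, -0.2970486581325531), 0.046729277819395065)
jar ((0.6673855781555176, 0.2457389533519745), 0.03497263416647911) 0.12130275027487247  File "<stdin>", line 6
    ;
    ^
SyntaxError: invalid syntax
```

Call:
jog_arm:
  increments:
    - [[0,0,0,1.8,-4.4,0,8.5],[0,0,0,3.7,-8.8,0,8.5],[0,0,0,5.5,-13.2,0,8.5],[0,0,0,7.4,-17.6,0,8.5],[0,0,0,9.2,-22,0,8.5],[0,0,0,11,-26.4,0,8.5],[0,0,0,12.8,-30.6,0,8.5],[0,0,0,17.5,-32.5,0,8.5],[0,0,0,22.5,-34.5,0,8.5],[0,0,0,26.5,-36,0,8.5],[0,0,0,28.7,-36.8,0,8.5],[0,0,0,28.7,-36.8,0,8.5]]
  squeeze: 40

```text
clock: 1.6
tool_pos: [0.5206, 0.2376, 0.2308]
tcp_rot: [-3.141, 0.0, 2.773]
contact_force: [-1.2, -0.1, -0.4]
grip_width: 0.0849
finger_force: 0.0
```

Call:
jog_arm:
  increments:
    - [[0,0,0,0,0.1,-3,8.5],[0,0,0,0,0.1,-6.5,8.5],[0,0,0,0,0.1,-10,8.5],[0,0,0,0,0.1,-13,8.5],[0,0,0,0,0.1,-15.5,8.5],[0,0,0,0,0.1,-17.5,8.5],[0,0,0,0,0.1,-19,8.5],[0,0,0,0,0.1,-19.4,8.5],[0,0,0,0,0.1,-19.4,8.5]]

```text
clock: 2.72
tool_pos: [0.5197, 0.2402, 0.0376]
tcp_rot: [3.141, 0.0, 2.776]
contact_force: [-0.7, 0.1, -0.4]
grip_width: 0.0847
finger_force: 0.0
```

```bash
python3 - <<'E'
from plant import *
import cv2
d=snapshot("side");cv2.imwrite("pics/s1.png",cv2.resize(d["color"][100:210,140:290],None,fx=5,fy=5,interpolation=2))
E
```

```text
(no output)
```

View pics/s1.png

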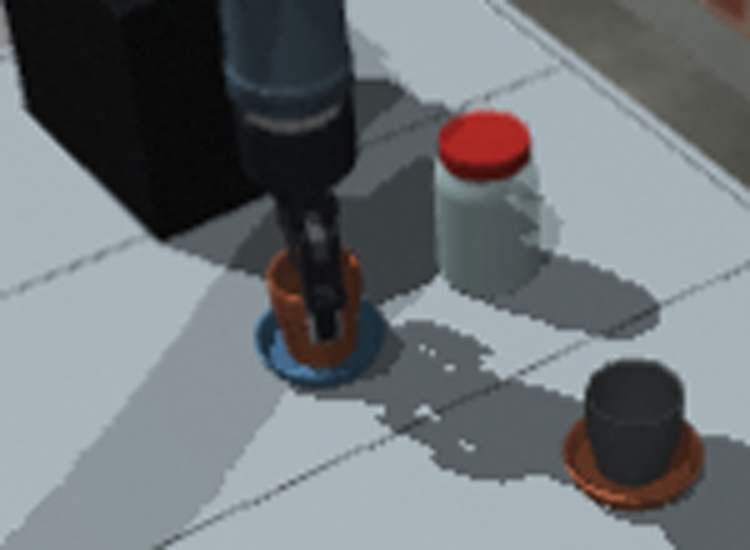

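The open fingers straddle the clay pot, with the near fingertip at crop (325,335), clear of the saucer. Now I'll close.

Call:
jog_arm:
  increments:
    - [[0,0,0,0,0,0,7.5],[0,0,0,0,0,0,7.0],[0,0,0,0,0,0,6.6],[0,0,0,0,0,0,6.2],[0,0,0,0,0,0,5.5],[0,0,0,0,0,0,5.0],[0,0,0,0,0,0,5.0],[0,0,0,0,0,0,5.0]]
  squeeze: 40

```text
clock: 3.78
tool_pos: [0.5197, 0.2401, 0.0379]
tcp_rot: [3.141, 0.0, 2.776]
contact_force: [-0.8, -0.9, 5.0]
grip_width: 0.0631
finger_force: 43.3
```

Call:
jog_arm:
  increments:
    - [[0,0,0,0,0,0.7,5],[0,0,0,0,0,2,5],[0,0,0,0,0,4,5],[0,0,0,0,0,6.5,5],[0,0,0,-1,-2,8,5],[0,0,0,-2,-5,8,5],[0,0,0,-3.5,-8.5,8,5],[0,0,0,-5,-12,8,5],[0,0,0,-6,-14,7.5,5],[0,0,0,-6,-14,5.5,5],[0,0,0,-6,-14,3.5,5],[0,0,0,-6,-14,3.5,5]]

```text
clock: 5.28
tool_pos: [0.4587, 0.1002, 0.0715]
tcp_rot: [-3.14, -0.002, 2.776]
contact_force: [-0.2, -0.1, -0.4]
grip_width: 0.0625
finger_force: 44.2
```

```bash
python3 - <<'E'
from plant import *
import cv2,numpy as np
d=snapshot("side");cv2.imwrite("pics/s2.png",cv2.resize(d["color"][120:280,100:300],None,fx=4,fy=3.75,interpolation=2))
np.savez("s2.npz",**d);np.savez("t2.npz",**snapshot("top"));s=get_state();print(s["contact_force"],s["grip_width"])
E
```

```text
[ 0.67055755 -0.05974879 -1.58024076] 0.06258275551888542
```

View pics/s2.png

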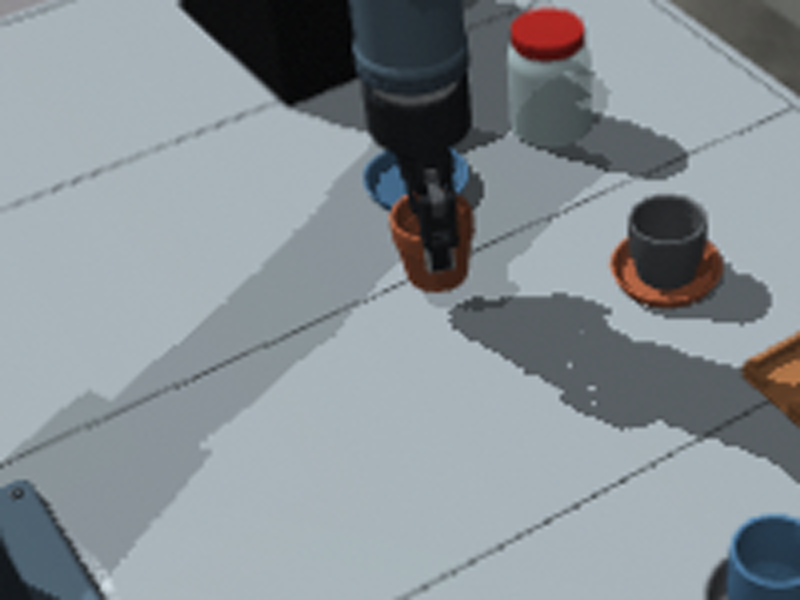

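The clay pot is upright in the fingers (crop 435,240), and the blue saucer was left in place (crop 415,180). Lowering.

Call:
jog_arm:
  increments:
    - [[0,0,0,0,0,-1.2,5],[0,0,0,0,0,-2.4,5],[0,0,0,0,0,-3.2,5],[0,0,0,0,0,-3.6,5],[0,0,0,0,0,-3.7,5],[0,0,0,0,0,-3.8,5],[0,0,0,0,0,-3.8,5]]

```text
clock: 6.25
tool_pos: [0.4596, 0.1, 0.0344]
tcp_rot: [3.141, 0.0, 2.776]
contact_force: [-0.1, -0.5, -0.6]
grip_width: 0.0634
finger_force: 44.3
```

Call:
jog_arm:
  increments:
    - [[0,0,0,0,0,-0.1,5],[0,0,0,0,0,-0.2,5],[0,0,0,0,0,-0.25,5],[0,0,0,0,0,-0.25,5]]

```text
clock: 6.75
tool_pos: [0.4597, 0.1, 0.0328]
tcp_rot: [3.141, 0.0, 2.776]
contact_force: [-3.8, -0.2, 16.7]
grip_width: 0.063
finger_force: 45.7
```

Call:
jog_arm:
  increments:
    - [[0,0,0,0,0,0.1,5],[0,0,0,0,0,0.1,6.4],[0,0,0,0,0,0.1,6.8],[0,0,0,0,0,0.1,7.6],[0,0,0,0,0,0.1,8.5],[0,0,0,0,0,0.1,8.5],[0,0,0,0,0,2,8.5],[0,0,0,0,0,5,8.5],[0,0,0,0,0,9,8.5],[0,0,0,0,0,13,8.5],[0,0,0,0,0,15,8.5],[0,0,0,0,0,15,8.5]]

```text
clock: 8.25
tool_pos: [0.4605, 0.1003, 0.1831]
tcp_rot: [3.139, 0.002, 2.776]
contact_force: [-0.2, -0.4, 0.8]
grip_width: 0.0854
finger_force: 0.0
```

```bash
python3 - <<'E'
from h import *
from plant import *
print(get_state()["tool_pos"])
for n in("top","side"):
    d=dict(snapshot(n));P=cloud(d);hsv=cv2.cvtColor(d["color"],cv2.COLOR_BGR2HSV)
    # colour+depth: blue saucer
    m=(hsv[...,0]>100)&(hsv[...,0]<120)&(hsv[...,1]>110)
    q=P[m&(np.hypot(P[...,0]-.52,P[...,1]-.24)<.07)&(P[...,2]<.04)]
    rim=q[q[:,2]>.011] if n=="side" else q[q[:,2]>.011]
    print(n,len(q),len(rim),cv2.minEnclosingCircle(q[:,:2].astype(np.float32)),circ(rim[:,:2],.045))
    cv2.imwrite(f"pics/{n}3.png",d["color"])
E
```

```text
[0.46048195 0.10032155 0.18305503]
top 565 128 ((0.5218565464019775, 0.24138249456882477), 0.04421290382742882) (array([0.51710105, 0.23921852]), np.float64(0.010257871335565142))
side 310 44 ((0.5216373205184937, 0.238658607006073), 0.04727545380592346) (array([0.52098091, 0.23909637]), np.float64(0.00185822205178814))
```

View pics/side3.png

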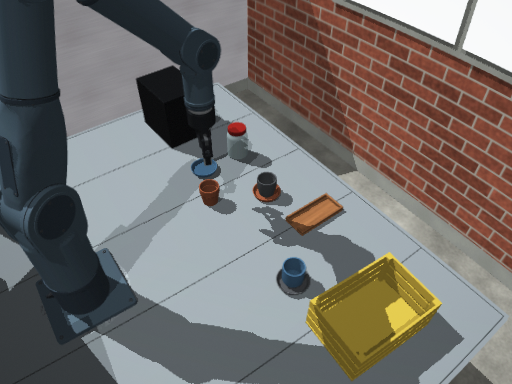

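The clay pot stands upright at pixel (209,192), and the blue saucer is free at (204,168).

Call:
jog_arm:
  increments:
    - [[0,0,0,0.1,-2.5,1,8.5],[0,0,0,0.4,-7,1,8.5],[0,0,0,0.7,-12,1,8.5],[0,0,0,1,-17,1,8.5],[0,0,0,1.3,-22,1,8.5],[0,0,0,1.6,-27,1,8.5],[0,0,0,1.8,-32,1,8.5],[0,0,0,2,-36,0,8.5],[0,0,0,2.2,-38.3,0,8.5],[0,0,0,2.2,-39,0,8.5],[0,0,0,2.2,-39,-3,8.5],[0,0,0,2.2,-39,-5,8.5]]

```text
clock: 9.85
tool_pos: [0.481, -0.2883, 0.13]
tcp_rot: [3.141, -0.002, 2.777]
contact_force: [0.5, 0.4, 0.4]
grip_width: 0.0849
finger_force: 0.0
```

```bash
python3 - <<'E'
from plant import *
import cv2
print(get_state()["tool_pos"])
d=snapshot("side");cv2.imwrite("pics/s4.png",cv2.resize(d["color"][180:330,220:420],None,fx=4,fy=4,interpolation=2))
E
```

```text
[ 0.48095199 -0.28828708  0.12998539]
```

View pics/s4.png

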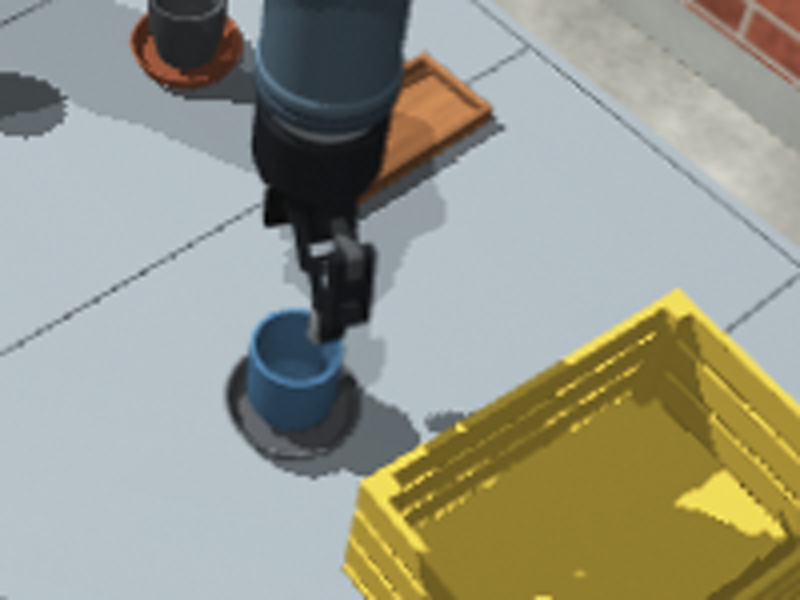

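The gripper hovers over the blue pot (crop 295,370), with the near fingertip at (325,335) and the crate well clear. Descending.

Call:
jog_arm:
  increments:
    - [[0,0,0,0.1,-0.1,-1.5,8.5],[0,0,0,0.1,-0.1,-3,8.5],[0,0,0,0.1,-0.1,-5,8.5],[0,0,0,0.1,-0.1,-7,8.5],[0,0,0,0.1,-0.1,-8.7,8.5],[0,0,0,0.1,-0.1,-9.5,8.5],[0,0,0,0.1,-0.1,-9.5,8.5]]

```text
clock: 10.78
tool_pos: [0.4823, -0.2909, 0.0364]
tcp_rot: [3.142, -0.001, 2.776]
contact_force: [-0.3, -0.5, 0.0]
grip_width: 0.0853
finger_force: 0.0
```

Call:
jog_arm:
  increments:
    - [[0,0,0,0,0,0,7.5],[0,0,0,0,0,0,7.0],[0,0,0,0,0,0,6.6],[0,0,0,0,0,0,6.2],[0,0,0,0,0,0,5.5],[0,0,0,0,0,0,5.0],[0,0,0,0,0,0,5.0],[0,0,0,0,0,0,5.0]]
  squeeze: 40

```text
clock: 11.78
tool_pos: [0.483, -0.2909, 0.0375]
tcp_rot: [3.141, 0.001, 2.776]
contact_force: [0.0, 1.6, 6.7]
grip_width: 0.0614
finger_force: 41.7
```

Call:
jog_arm:
  increments:
    - [[0,0,0,0,0,0.7,5],[0,0,0,0,0,2,5],[0,0,0,0,0,4,5],[0,0,0,0,0,6.5,5],[0,0,0,0.1,2,9,5],[0,0,0,0.4,6,10,5],[0,0,0,0.8,11,10,5],[0,0,0,1.2,16,10,5],[0,0,0,1.6,21,10,5],[0,0,0,2,26,10,5],[0,0,0,2.4,31,10,5],[0,0,0,2.7,36,10,5]]

```text
clock: 13.28
tool_pos: [0.5096, 0.0704, 0.1375]
tcp_rot: [3.141, 0.001, 2.775]
contact_force: [1.0, -0.0, -2.4]
grip_width: 0.0613
finger_force: 44.1
```

Call:
jog_arm:
  increments:
    - [[0,0,0,0.3,5,0,5],[0,0,0,0.6,10,0,5],[0,0,0,0.9,14,0,5],[0,0,0,1.1,16.2,0,5],[0,0,0,1.2,17,-0.5,5],[0,0,0,1.2,17,-3,5],[0,0,0,1.2,17,-5.5,5],[0,0,0,1.2,17,-7,5],[0,0,0,1.2,17,-7,5],[0,0,0,1.2,17,-7,5]]

```text
clock: 14.52
tool_pos: [0.5222, 0.2387, 0.0675]
tcp_rot: [3.141, 0.001, 2.775]
contact_force: [0.8, -0.1, -2.5]
grip_width: 0.0613
finger_force: 44.3
```

```bash
python3 - <<'E'
from plant import *
import cv2
s=get_state();print(s["tool_pos"],s["grip_width"])
d=snapshot("side");cv2.imwrite("pics/s5.png",cv2.resize(d["color"][110:230,140:300],None,fx=5,fy=5,interpolation=2))
E
```

```text
[0.52223293 0.23871729 0.06752473] 0.061320718097209945
```

View pics/s5.png

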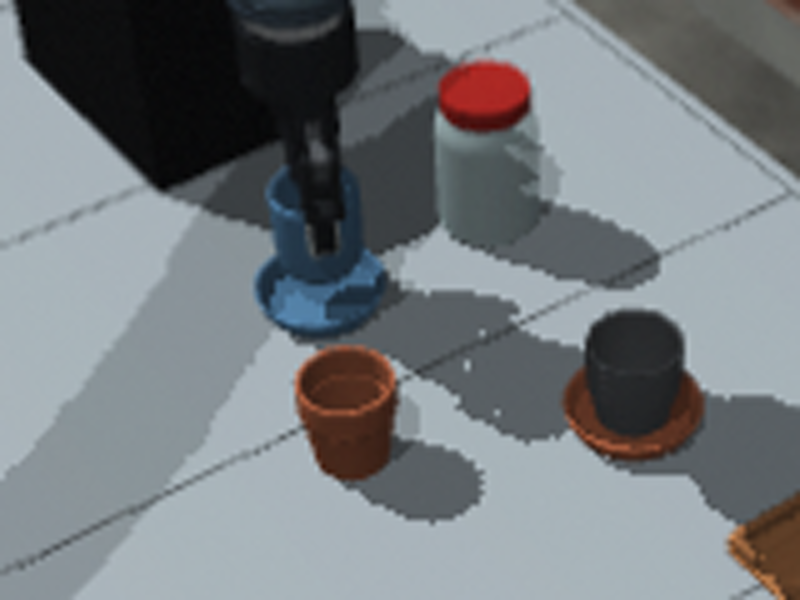

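The blue pot hangs upright about 30 mm over the blue saucer (crop 320,290). The clay pot is standing at (350,410).

Call:
jog_arm:
  increments:
    - [[0,0,0,0,0,-1,5],[0,0,0,0,0,-2,5],[0,0,0,0,0,-2.5,5],[0,0,0,0,0,-2.7,5],[0,0,0,0,0,-2.8,5],[0,0,0,0,0,-2.9,5],[0,0,0,0,0,-2.9,5]]

```text
clock: 15.45
tool_pos: [0.5216, 0.239, 0.0379]
tcp_rot: [3.141, 0.0, 2.776]
contact_force: [1.1, 0.6, -2.1]
grip_width: 0.0613
finger_force: 44.3
```

Call:
jog_arm:
  increments:
    - [[0,0,0,0,0,-0.1,5],[0,0,0,0,0,-0.15,5],[0,0,0,0,0,-0.2,5],[0,0,0,0,0,-0.2,5]]

```text
clock: 15.95
tool_pos: [0.5219, 0.2391, 0.0375]
tcp_rot: [3.141, 0.0, 2.776]
contact_force: [-3.2, -1.8, 14.8]
grip_width: 0.0612
finger_force: 45.4
```

Call:
jog_arm:
  increments:
    - [[0,0,0,0,0,0.1,5],[0,0,0,0,0,0.1,6.2],[0,0,0,0,0,0.1,6.6],[0,0,0,0,0,0.1,7.4],[0,0,0,0,0,0.1,8.5],[0,0,0,0,0,0.1,8.5],[0,0,0,0,0,2,8.5],[0,0,0,0,0,5,8.5],[0,0,0,0,0,9,8.5],[0,0,0,0,0,12,8.5],[0,0,0,0,0,13,8.5],[0,0,0,0,0,13,8.5]]

```text
clock: 17.45
tool_pos: [0.5217, 0.2392, 0.1665]
tcp_rot: [3.14, 0.001, 2.776]
contact_force: [0.4, -0.8, -0.7]
grip_width: 0.0848
finger_force: 0.0
```

Call:
jog_arm:
  increments:
    - [[0,0,0,1,-2,1,8.5],[0,0,0,2.8,-6,1,8.5],[0,0,0,5,-10.5,1,8.5],[0,0,0,7.5,-15.5,1,8.5],[0,0,0,9.5,-19.8,1,8.5],[0,0,0,10.5,-21.8,0,8.5],[0,0,0,10.5,-21.8,0,8.5]]

```text
clock: 18.32
tool_pos: [0.626, 0.0163, 0.1646]
tcp_rot: [-3.138, -0.001, 2.77]
contact_force: [0.0, -0.0, -0.9]
grip_width: 0.0852
finger_force: 0.0
```

```bash
python3 - <<'E'
from h import *
from plant import *
print(get_state()["tool_pos"])
for n in("top","side"):
    d=dict(snapshot(n));P=cloud(d)
    g=d["color"].max(2).astype(int)-d["color"].min(2);dark=(d["color"].max(2)<110)
    if n=="side":
        cv2.imwrite("pics/s6.png",cv2.resize(d["color"][120:320,150:350],None,fx=3,fy=3,interpolation=2))
    # grey saucer: rim by depth, pot-free
    q=near(P,np.array([.482,-.293]),.065,.008,.03)
    print(n,len(q),circ(q[:,:2],.0445),cv2.minEnclosingCircle(q[:,:2].astype(np.float32)))
    for c in((.627,.021),(.521,.239),(.46,.1)):
        a=near(P,np.array(c),.05,.055,.085);print(c,len(a),circ(a[:,:2],.030) if len(a)>5 else 0)
E
```

```text
[0.62601571 0.01630432 0.16456819]
top 368 (array([ 0.47985246, -0.29236753]), np.float64(0.010686965470322043)) ((0.4810050427913666, -0.29235848784446716), 0.06286411732435226)
(0.627, 0.021) 0 0
(0.521, 0.239) 117 (array([0.52043325, 0.23932469]), np.float64(0.0012480972716545754))
(0.46, 0.1) 38 (array([0.45876888, 0.09945129]), np.float64(0.0012635018900199184))
side 207 (array([ 0.48158382, -0.29619935]), np.float64(0.004211024965791613)) ((0.48283377289772034, -0.29535287618637085), 0.047020040452480316)
(0.627, 0.021) 148 (array([0.62875163, 0.01847065]), np.float64(0.0019650096413246173))
(0.521, 0.239) 150 (array([0.52198385, 0.2370172 ]), np.float64(0.002148453734948225))
(0.46, 0.1) 145 (array([0.46049317, 0.09631749]), np.float64(0.001866922787456474))
```

View pics/s6.png

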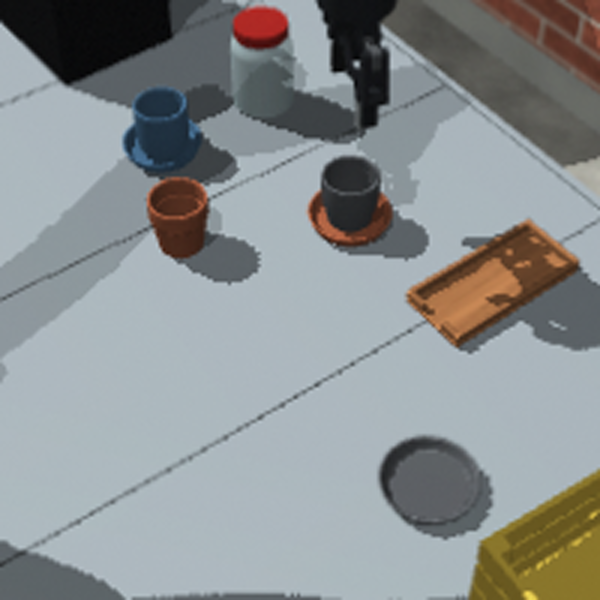

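The blue pot is seated in its saucer (crop 162,128), the clay pot is parked (180,215), and the grey saucer is empty at (432,480). Descending on the grey pot (350,195).

Call:
jog_arm:
  increments:
    - [[0,0,0,0,0,0,8.5],[0,0,0,0,0,-2,8.5],[0,0,0,0,0,-5,8.5],[0,0,0,0,0,-8,8.5],[0,0,0,0,0,-10.5,8.5],[0,0,0,0,0,-12.5,8.5],[0,0,0,0,0,-13.2,8.5],[0,0,0,0,0,-13.2,8.5]]

```text
clock: 19.42
tool_pos: [0.6265, 0.0211, 0.0336]
tcp_rot: [-3.141, -0.0, 2.776]
contact_force: [0.2, -0.0, 0.8]
grip_width: 0.0851
finger_force: 0.0
```

Call:
jog_arm:
  increments:
    - [[0,0,0,0,0,0,7.5],[0,0,0,0,0,0,7.0],[0,0,0,0,0,0,6.6],[0,0,0,0,0,0,6.2],[0,0,0,0,0,0,5.5],[0,0,0,0,0,0,5.0],[0,0,0,0,0,0,5.0],[0,0,0,0,0,0,5.0]]
  squeeze: 40

```text
clock: 20.42
tool_pos: [0.6273, 0.0216, 0.0349]
tcp_rot: [3.14, 0.001, 2.776]
contact_force: [-0.1, 2.6, 5.4]
grip_width: 0.0635
finger_force: 42.8
```

Call:
jog_arm:
  increments:
    - [[0,0,0,0,0,0.7,5],[0,0,0,0,0,2,5],[0,0,0,0,0,4,5],[0,0,0,0,0,6.5,5],[0,0,0,-0.9,-2,8,5],[0,0,0,-2.8,-6,8,5],[0,0,0,-5.1,-11,8,5],[0,0,0,-7.4,-16,8,5],[0,0,0,-9.7,-21,8,5],[0,0,0,-12,-26,8,5],[0,0,0,-13.9,-30,8,5],[0,0,0,-14.5,-31.3,7,5]]

```text
clock: 21.92
tool_pos: [0.4784, -0.2972, 0.1049]
tcp_rot: [-3.139, 0.001, 2.769]
contact_force: [-0.3, 1.0, -1.8]
grip_width: 0.0634
finger_force: 44.4
```

Call:
jog_arm:
  increments:
    - [[0,0,0,0,0,-1,5],[0,0,0,0,0,-2.5,5],[0,0,0,0,0,-4,5],[0,0,0,0,0,-4,5]]

```text
clock: 22.42
tool_pos: [0.4809, -0.2904, 0.0621]
tcp_rot: [3.141, -0.003, 2.778]
contact_force: [0.3, 0.3, -1.2]
grip_width: 0.0635
finger_force: 44.6
```

```bash
python3 - <<'E'
from plant import *
import cv2
s=get_state();print(s["tool_pos"],s["grip_width"])
d=snapshot("side");cv2.imwrite("pics/s7.png",cv2.resize(d["color"][200:320,220:380],None,fx=4,fy=4,interpolation=2))
E
```

```text
[ 0.48086673 -0.29038561  0.06208879] 0.06354824745276644
```

View pics/s7.png

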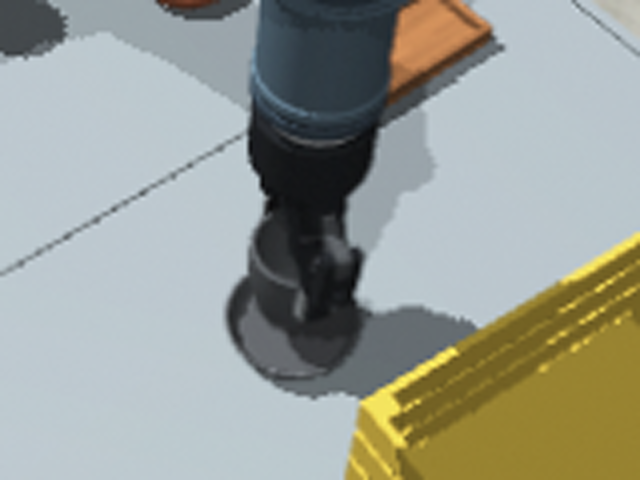

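The grey pot is upright over the grey saucer (crop 295,320).

Call:
jog_arm:
  increments:
    - [[0,0,0,0,0,-1,5],[0,0,0,0,0,-2,5],[0,0,0,0,0,-2.5,5],[0,0,0,0,0,-2.7,5],[0,0,0,0,0,-2.8,5],[0,0,0,0,0,-2.9,5],[0,0,0,0,0,-2.9,5]]

```text
clock: 23.35
tool_pos: [0.4816, -0.2921, 0.035]
tcp_rot: [-3.142, 0.0, 2.776]
contact_force: [0.7, 0.5, -1.7]
grip_width: 0.0637
finger_force: 44.6
```

Call:
jog_arm:
  increments:
    - [[0,0,0,0,0,-0.1,5],[0,0,0,0,0,-0.15,5],[0,0,0,0,0,-0.2,5],[0,0,0,0,0,-0.2,5]]

```text
clock: 23.85
tool_pos: [0.4819, -0.2922, 0.0348]
tcp_rot: [3.141, 0.001, 2.776]
contact_force: [-4.4, 3.2, 20.4]
grip_width: 0.0637
finger_force: 46.2
```

Call:
jog_arm:
  increments:
    - [[0,0,0,0,0,0.15,5],[0,0,0,0,0,0.15,6.4],[0,0,0,0,0,0.15,6.8],[0,0,0,0,0,0.15,7.6],[0,0,0,0,0,0.15,8.5],[0,0,0,0,0,0.15,8.5],[0,0,0,0,0,2,8.5],[0,0,0,0,0,5,8.5],[0,0,0,0,0,9,8.5],[0,0,0,0,0,12,8.5],[0,0,0,0,0,14,8.5],[0,0,0,0,0,14,8.5]]

```text
clock: 25.35
tool_pos: [0.4826, -0.2927, 0.1752]
tcp_rot: [-3.141, 0.004, 2.776]
contact_force: [-0.4, 0.0, -1.1]
grip_width: 0.085
finger_force: 0.0
```

Call:
jog_arm:
  increments:
    - [[0,0,0,-0.1,2.5,0,8.5],[0,0,0,-0.4,7,0,8.5],[0,0,0,-0.7,12,0,8.5],[0,0,0,-1,17,0,8.5],[0,0,0,-1.3,22,0,8.5],[0,0,0,-1.6,27,0,8.5],[0,0,0,-1.8,32,0,8.5],[0,0,0,-2,36,0,8.5],[0,0,0,-2.2,38.5,0,8.5],[0,0,0,-2.2,39.2,0,8.5],[0,0,0,-2.2,39.2,-2,8.5],[0,0,0,-2.2,39.2,-3,8.5]]

```text
clock: 26.85
tool_pos: [0.4589, 0.0987, 0.1418]
tcp_rot: [-3.14, -0.001, 2.774]
contact_force: [-0.8, 0.1, -0.4]
grip_width: 0.0853
finger_force: 0.0
```

```bash
python3 - <<'E'
from h import *
from plant import *
print(get_state()["tool_pos"])
for n in("top","side"):
    d=dict(snapshot(n));P=cloud(d);hsv=cv2.cvtColor(d["color"],cv2.COLOR_BGR2HSV)
    if n=="side":cv2.imwrite("pics/s8.png",cv2.resize(d["color"][120:320,150:350],None,fx=3,fy=3,interpolation=2))
    m=((hsv[...,0]<14)|(hsv[...,0]>170))&(hsv[...,1]>110)&(np.hypot(P[...,0]-.627,P[...,1]-.021)<.07)
    q=P[m];r=q[q[:,2]>.011]
    print(n,len(q),cv2.minEnclosingCircle(q[:,:2].astype(np.float32)),circ(r[:,:2],.0445))
    for c in((.482,-.292),(.46,.1)):
        a=near(P,np.array(c),.045,.055,.085);print(c,len(a),circ(a[:,:2],.030) if len(a)>5 else 0)
E
```

```text
[0.45890941 0.09867502 0.14179794]
top 694 ((0.6292768120765686, 0.01993081346154213), 0.045999180525541306) (array([0.62605606, 0.02178254]), np.float64(0.007608745652935577))
(0.482, -0.292) 135 (array([ 0.48123302, -0.29018202]), np.float64(0.0014403543909180072))
(0.46, 0.1) 0 0
side 451 ((0.6270726919174194, 0.018159769475460052), 0.04717157408595085) (array([0.62793572, 0.01723759]), np.float64(0.0017592137901734212))
(0.482, -0.292) 202 (array([ 0.48283929, -0.29603588]), np.float64(0.0015071117529185222))
(0.46, 0.1) 144 (array([0.46052014, 0.09691401]), np.float64(0.0016850948496314533))
```

View pics/s8.png

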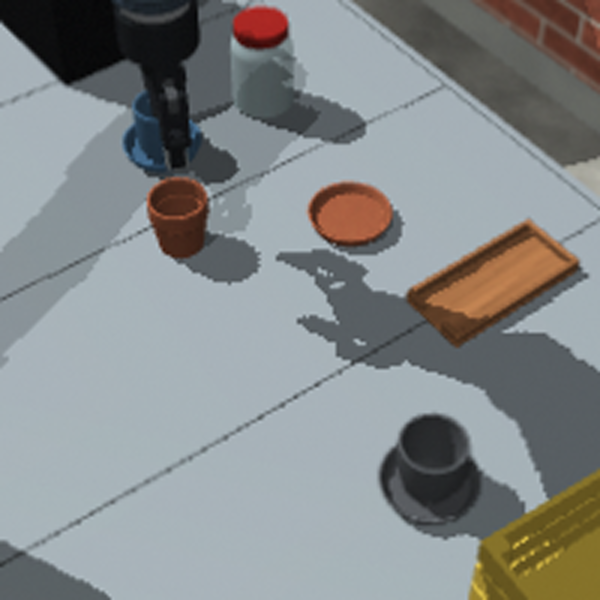

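The grey pot sits in the grey saucer (crop 432,460), and the clay saucer is free at (350,213). Gripping the clay pot (180,215).

Call:
jog_arm:
  increments:
    - [[0,0,0,0,0,-1,8.5],[0,0,0,0,0,-3.5,8.5],[0,0,0,0,0,-6,8.5],[0,0,0,0,0,-8.5,8.5],[0,0,0,0,0,-10.3,8.5],[0,0,0,0,0,-11,8.5],[0,0,0,0,0,-11,8.5]]

```text
clock: 27.82
tool_pos: [0.4595, 0.0998, 0.0327]
tcp_rot: [-3.141, -0.0, 2.776]
contact_force: [-0.9, 0.6, -0.1]
grip_width: 0.0848
finger_force: 0.0
```

Call:
jog_arm:
  increments:
    - [[0,0,0,0,0,0,7.5],[0,0,0,0,0,0,7.0],[0,0,0,0,0,0,6.6],[0,0,0,0,0,0,6.2],[0,0,0,0,0,0,5.5],[0,0,0,0,0,0,5.0],[0,0,0,0,0,0,5.0],[0,0,0,0,0,0,5.0]]
  squeeze: 40

```text
clock: 28.82
tool_pos: [0.4598, 0.1, 0.0335]
tcp_rot: [3.141, 0.0, 2.776]
contact_force: [-1.2, -0.2, 9.3]
grip_width: 0.063
finger_force: 42.0
```

Now to the clay saucer at (.6275, .020): +16.8, −8.0 cm.

Call:
jog_arm:
  increments:
    - [[0,0,0,0,0,0.7,5],[0,0,0,0,0,2,5],[0,0,0,0,0,4,5],[0,0,0,0,0,6.5,5],[0,0,0,1.5,-0.7,8,5],[0,0,0,5,-2.4,8,5],[0,0,0,9,-4.3,8,5],[0,0,0,13,-6.2,8,5],[0,0,0,16,-7.6,8,5],[0,0,0,16.8,-8,7,5],[0,0,0,16.8,-8,5,5],[0,0,0,16.8,-8,3.5,5]]

```text
clock: 30.32
tool_pos: [0.6251, 0.0211, 0.0657]
tcp_rot: [-3.141, -0.003, 2.777]
contact_force: [-0.4, 0.5, -0.0]
grip_width: 0.0631
finger_force: 44.0
```

Call:
jog_arm:
  increments:
    - [[0,0,0,0,0,0,5],[0,0,0,0,0,0,5]]

```text
clock: 30.58
tool_pos: [0.6273, 0.0204, 0.0679]
tcp_rot: [3.142, -0.0, 2.776]
contact_force: [0.8, 0.0, -0.5]
grip_width: 0.0628
finger_force: 44.1
```

```bash
python3 - <<'E'
from plant import *
import cv2
s=get_state();print(s["tool_pos"],s["grip_width"])
d=snapshot("side");cv2.imwrite("pics/s9.png",cv2.resize(d["color"][130:230,200:340],None,fx=4,fy=4,interpolation=2))
E
```

```text
[0.62728852 0.02036166 0.06794103] 0.06284177437763666
```

View pics/s9.png

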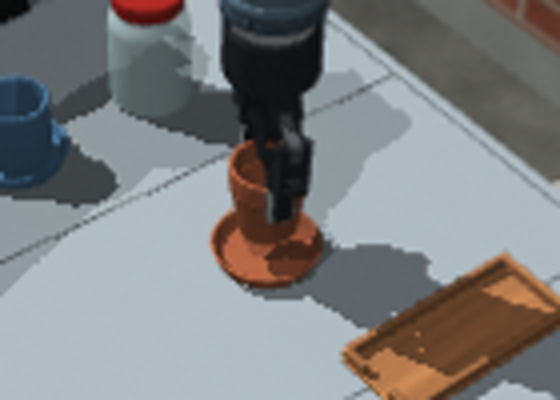

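The clay pot is upright above the clay saucer (crop 268,245), roughly 30 mm up.

Call:
jog_arm:
  increments:
    - [[0,0,0,0,0,-1,5],[0,0,0,0,0,-2,5],[0,0,0,0,0,-2.5,5],[0,0,0,0,0,-2.7,5],[0,0,0,0,0,-2.8,5],[0,0,0,0,0,-2.85,5],[0,0,0,0,0,-2.85,5]]

```text
clock: 31.5
tool_pos: [0.6276, 0.02, 0.0395]
tcp_rot: [3.141, 0.0, 2.776]
contact_force: [-0.2, 1.2, -1.1]
grip_width: 0.0627
finger_force: 44.1
```

Call:
jog_arm:
  increments:
    - [[0,0,0,0,0,-0.1,5],[0,0,0,0,0,-0.15,5],[0,0,0,0,0,-0.2,5],[0,0,0,0,0,-0.25,5],[0,0,0,0,0,-0.25,5]]

```text
clock: 32.12
tool_pos: [0.6279, 0.0199, 0.0386]
tcp_rot: [3.141, 0.0, 2.776]
contact_force: [-4.9, 0.1, 14.1]
grip_width: 0.0624
finger_force: 45.4
```

Call:
jog_arm:
  increments:
    - [[0,0,0,0,0,0.1,5],[0,0,0,0,0,0.1,6.4],[0,0,0,0,0,0.1,6.8],[0,0,0,0,0,0.1,7.6],[0,0,0,0,0,0.1,8.5],[0,0,0,0,0,0.1,8.5],[0,0,0,0,0,2,8.5],[0,0,0,0,0,5,8.5],[0,0,0,0,0,9,8.5],[0,0,0,0,0,13,8.5],[0,0,0,0,0,16,8.5],[0,0,0,0,0,18,8.5]]

```text
clock: 33.62
tool_pos: [0.6283, 0.0199, 0.2202]
tcp_rot: [3.14, 0.003, 2.776]
contact_force: [0.2, -0.2, -0.8]
grip_width: 0.0851
finger_force: 0.0
```

Call:
jog_arm:
  increments:
    - [[0,0,0,-3,0,1,8.5],[0,0,0,-7,0,1,8.5],[0,0,0,-11,0,1,8.5],[0,0,0,-14,0,1,8.5],[0,0,0,-15,0,1,8.5],[0,0,0,-15,0,1,8.5]]

```text
clock: 34.38
tool_pos: [0.478, 0.0201, 0.2277]
tcp_rot: [3.141, 0.002, 2.776]
contact_force: [0.4, 0.5, 0.3]
grip_width: 0.0849
finger_force: 0.0
```

```bash
python3 - <<'E'
from h import *
from plant import *
d=snapshot("side");P=cloud(d);cv2.imwrite("pics/s10.png",cv2.resize(d["color"][110:320,150:360],None,fx=2.8,fy=2.8,interpolation=2))
for c in((.628,.02),(.521,.239),(.482,-.292)):
    a=near(P,np.array(c),.045,.055,.085);print(c,circ(a[:,:2],.030)[0].round(4),np.percentile(a[:,2],95).round(4))
d0=np.load("side0.npz")["color"]
for nm,(u0,u1,v0,v1) in dict(jar=(222,252,120,160),spoon=(284,346,190,236),crate=(305,440,255,375)).items():
    f=lambda c:cv2.cvtColor(c[v0:v1,u0:u1],cv2.COLOR_BGR2HSV)[...,1].astype(np.float32)
    print(nm,cv2.phaseCorrelate(f(d0),f(d["color"])))
E
```

```text
(0.628, 0.02) [0.628  0.0165] 0.073
(0.521, 0.239) [0.5219 0.2367] 0.0717
(0.482, -0.292) [ 0.4829 -0.296 ] 0.0686
jar ((0.12394929673392419, 0.5720678642021575), 0.43575278083483376)
spoon ((-0.02749531378545811, 0.023813572264963057), 0.9872700137396654)
crate ((0.5401076876686659, 0.02446331498619969), 1.0092839987484026)
```

View pics/s10.png

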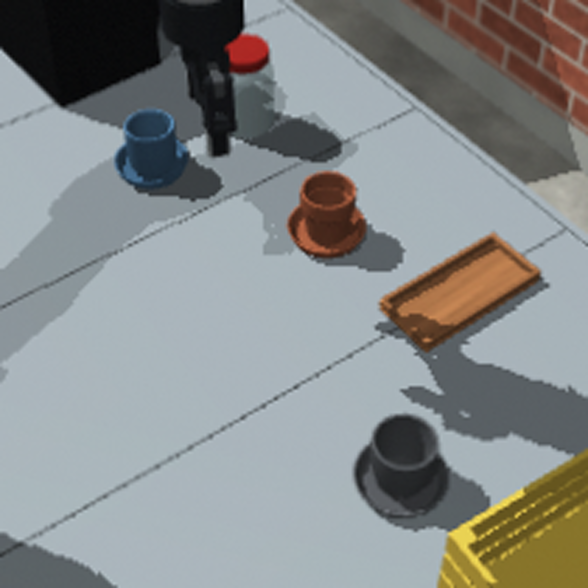

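All three pots stand upright in their own saucers: blue at (150,145), clay at (328,212) and grey at (402,465). The rim heights match what they should be when seated on the saucer floors.

```bash
python3 -c "
from plant import *
print(finish_job())"
```

```text
the job is handed in; nothing more can be done
None
```

The job is handed in at about 34 s: each planter stands upright in the saucer of its own ware, and the last picture shows no sign that the jar, spoon rest or crate moved, though the gripper partly hid the jar.

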